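# Flag the softest spring foot in the smithy

### The arm

A 6-joint arm with a two-finger parallel gripper is mounted at the origin on the work surface. World frame = base frame: x ahead of the robot, y to its left, z up, the work surface at z = 0. Lengths are in m, angles in rad, forces in N, time in s.
With the tool pointing down it reaches from about 0.35 to 0.975 m from the base axis. Payload 4.9 kg.
Tool frame: the origin (TCP) lies midway between the tips of the shut fingers; the grasp point (between the pads) lies ctrl.grip_point_offset behind it (ctrl.grip_point_offset is the distance from the TCP to the grasp point, in m); x points along the fingers, y is the direction in which the jaws open and shut, and the axes are right-handed (so a half turn about x gives the same grasp; the last joint's range is limited). The gripper opens to 85 mm and grips with 20 to 120 N. Pads are 22 mm wide; open, the fingers measure 114 mm over their backs; the gripper's body (76 mm by 85 mm) begins 54 mm behind the grasp point. The pads swing forward as they close: fully open they stand 13 mm farther back than shut.
Start: joints at [0.982, 0.053, 1.613, -0, 1.476, -0.119], TCP at [0.283, 0.557, 0.231] pointing down, gripper open.
Joint ranges: [-3.01, 3.01], [-1.01, 2.22], [0.06, 2.58], [-1.02, 4.17], [0.09, 2.62], [-3.14, 3.14]. Speed limits (rad/s): [2.57, 2.57, 3.14, 3.14, 3.14, 3.14].

### API

Orientations are given as a rotation vector (axis times angle).
In Python, from station import ctrl gives the robot as it stands. The module is installed in compiled form; this text tells all that it offers.
- The arm moves only by the tool drive_tool, never from a script. Its argument "commands" is text: rows parted by semicolons, each of 5 numbers parted by spaces: the closure, from -1 (fully open) to 1 (shut), so that 0 is half open, then the shift along the tool's x, y, z in units of 40 mm (1.0 is 40 mm), then the turn about the tool's x in units of 5 degrees (1.0 is 5 degrees). A call has 1 to 8 rows; each row is the pose to reach, as a shift and turn from the pose commanded when the call began, along the tool's axes at that moment; what a row does not reach only later rows make up. A row lasts 1/12 s, in which the tool goes at most 41.7 mm and 7.16 degrees, less where a joint would pass 70% of its speed; a pose out of reach is approached as far as the arm can. A call with a gripper value outside its range is refused whole. The fingers move at their own pace and stop on an object; "newtons" is the grip in N (left out, the last holds). Time passes only in rows, so rows that repeat a pose let the fingers close. It gives the time, the measured TCP pose, the force and the opening at its end, in the units of the state.
- ctrl.get_obs(): the state, without advancing time (a new reading comes with each control period).
- ctrl.get_image(name): name is "side" or "top" or "wrist"; returns (picture, depth): 420x560x3 uint8, blue, green, red; 420x560 float32, m along the optical axis (not along the pixel's ray), 0 where there is no reading.
- ctrl.camera_info(name): a dict with "K" (3x3 intrinsics, pixels), "T" (4x4, takes a point from camera to world coordinates). Camera axes: x right, y down, z forward; pixel columns grow to the right and rows downward; lengths in m; the calibration is good to about 2 mm. A picture is of the moment at which its call begins: read the wrist's pose just before it. camera_info takes no time and is no camera call; for the wrist camera it gives the pose at the moment of the call.
- ctrl.finish_job(): hands the job in, once; it reports no verdict.
The state is a dict: "t": time; "q": joint angles; "dq": joint speeds; "effort": joint torques, N m; "tool_pos": TCP position; "tool_rot": TCP orientation; "contact_force": force on the tool from outside, world axes, zero at the start; "wrist_torque": the same for the moment, N m; "opening": finger opening in m.
Only numpy, scipy, OpenCV 4.12 (cv2) and the standard library are available. Lean on these libraries where they do the work, as an engineer would, in place of code of your own. Each camera call takes 0.05 s, during which the arm holds its last target.

### The job

Three spring machine feet for the grinder stand in a row on the rubber mat. With the fingertips, press down on the round pad of each foot in turn, from your left to your right, so that each clearly gives, and feel which is the softest; then push the tag of that foot (the small flat-topped tab on the same base) fully down and let go. Leave the other two tags up, do not lift, tip or shove the feet, and leave everything else on the bench where it is.

Things in the scene. Friction and masses are not known exactly. Their poses are not given: they have to be found in the camera images.
- mat: grey rubber mat fixed on the bench, 240 x 500 x 4 mm; origin under its centre, x across its short side (away from the robot), y along the row of feet, to the robot's left. The three feet stand on it about 170 mm apart along y
- foot_a: one of three identical-looking spring machine feet, loose on the mat, about 2 kg, in any order; their springs clearly differ. Base plate 150 (x) x 75 (y) x 8 mm; origin under its centre, z up. Grey housing (64 mm diameter, top at 52 mm) at x = -35 mm with the round pad on a coil spring; dark guide block (22 x 40 mm, top at 48 mm) at x = +45 mm, the end farther from the robot, with the tag
- pad_a_top (a point): centre of the top face of foot_a's pad, a black rubber disc 60 mm in diameter on a steel coil; 92 mm above the foot's origin when not pressed; moves with the pad
- pad_a (a joint): how far foot_a's pad is pressed down, m: 0 up, 0.022 at its stop; it springs back and rests within 1.5 mm of 0, where the spring bears the pad's own weight (0.3 N). Pressing 10 mm down takes about 2 N on one foot, 6 N on another and 11 N on the third
- tag_a_top (a point): centre of the flat top of foot_a's tag, an aluminium T-shaped tab 24 (x) x 36 (y) mm on top; 75 mm above the foot's origin when fully up, 55 mm when fully down; moves with the tag
- tag_a (a joint): how far foot_a's tag is pushed down, m: 0 fully up, 0.020 fully down; starts at 0 to 0.003; stiff by friction (about 2.5 N) and stays where it is left
- foot_b: one of three identical-looking spring machine feet, loose on the mat, about 2 kg, in any order; their springs clearly differ. Base plate 150 (x) x 75 (y) x 8 mm; origin under its centre, z up. Grey housing (64 mm diameter, top at 52 mm) at x = -35 mm with the round pad on a coil spring; dark guide block (22 x 40 mm, top at 48 mm) at x = +45 mm, the end farther from the robot, with the tag
- pad_b_top (a point): centre of the top face of foot_b's pad, a black rubber disc 60 mm in diameter on a steel coil; 92 mm above the foot's origin when not pressed; moves with the pad
- pad_b (a joint): how far foot_b's pad is pressed down, m: 0 up, 0.022 at its stop; it springs back and rests within 1.5 mm of 0, where the spring bears the pad's own weight (0.3 N). Pressing 10 mm down takes about 2 N on one foot, 6 N on another and 11 N on the third
- tag_b_top (a point): centre of the flat top of foot_b's tag, an aluminium T-shaped tab 24 (x) x 36 (y) mm on top; 75 mm above the foot's origin when fully up, 55 mm when fully down; moves with the tag
- tag_b (a joint): how far foot_b's tag is pushed down, m: 0 fully up, 0.020 fully down; starts at 0 to 0.003; stiff by friction (about 2.5 N) and stays where it is left
- foot_c: one of three identical-looking spring machine feet, loose on the mat, about 2 kg, in any order; their springs clearly differ. Base plate 150 (x) x 75 (y) x 8 mm; origin under its centre, z up. Grey housing (64 mm diameter, top at 52 mm) at x = -35 mm with the round pad on a coil spring; dark guide block (22 x 40 mm, top at 48 mm) at x = +45 mm, the end farther from the robot, with the tag
- pad_c_top (a point): centre of the top face of foot_c's pad, a black rubber disc 60 mm in diameter on a steel coil; 92 mm above the foot's origin when not pressed; moves with the pad
- pad_c (a joint): how far foot_c's pad is pressed down, m: 0 up, 0.022 at its stop; it springs back and rests within 1.5 mm of 0, where the spring bears the pad's own weight (0.3 N). Pressing 10 mm down takes about 2 N on one foot, 6 N on another and 11 N on the third
- tag_c_top (a point): centre of the flat top of foot_c's tag, an aluminium T-shaped tab 24 (x) x 36 (y) mm on top; 75 mm above the foot's origin when fully up, 55 mm when fully down; moves with the tag
- tag_c (a joint): how far foot_c's tag is pushed down, m: 0 fully up, 0.020 fully down; starts at 0 to 0.003; stiff by friction (about 2.5 N) and stays where it is left
- nut: hexagon steel nut, 36 mm across corners, 18 mm high, between the left and middle feet; leave alone; origin on the underside
- drift: upright round steel pin, 20 mm diameter, 45 mm high, between the middle and right feet; leave alone; origin on the underside
- hammer: hand hammer lying on the bench, 300 mm long, right of the mat; leave alone
- wrench: steel spanner lying beyond the mat, 200 mm long; leave alone
- horseshoe: dark horseshoe lying left of the mat, about 130 mm across; leave alone; origin on the underside
- grease: plain steel can, 72 mm diameter, 80 mm high, beyond the mat; leave alone; origin on the underside
- mug: white mug, 80 mm diameter, 90 mm high, left of the mat; leave alone; origin on the underside
Not all that is in view belongs to the job. What is shaped like the foot_c but blue or pink is not meant.

How it is judged:
On the way, in this order (a step that is already met when the one before it is completed fails the run):
1. the left foot's pad is pressed at least 2.5 mm down by the fingers (((y of foot_a in the frame of mat between 0.085 and 0.3 m and value of joint pad_a above 0.0025 m and contact force between the fingers and foot_a above 0.5 N) or (y of foot_b in the frame of mat between 0.085 and 0.3 m and value of joint pad_b above 0.0025 m and contact force between the fingers and foot_b above 0.5 N) or (y of foot_c in the frame of mat between 0.085 and 0.3 m and value of joint pad_c above 0.0025 m and contact force between the fingers and foot_c above 0.5 N))), for 0.1 s.
2. then the middle foot's pad (((y of foot_a in the frame of mat between -0.085 and 0.085 m and value of joint pad_a above 0.0025 m and contact force between the fingers and foot_a above 0.5 N) or (y of foot_b in the frame of mat between -0.085 and 0.085 m and value of joint pad_b above 0.0025 m and contact force between the fingers and foot_b above 0.5 N) or (y of foot_c in the frame of mat between -0.085 and 0.085 m and value of joint pad_c above 0.0025 m and contact force between the fingers and foot_c above 0.5 N))), for 0.1 s.
3. then the right foot's pad (((y of foot_a in the frame of mat between -0.3 and -0.085 m and value of joint pad_a above 0.0025 m and contact force between the fingers and foot_a above 0.5 N) or (y of foot_b in the frame of mat between -0.3 and -0.085 m and value of joint pad_b above 0.0025 m and contact force between the fingers and foot_b above 0.5 N) or (y of foot_c in the frame of mat between -0.3 and -0.085 m and value of joint pad_c above 0.0025 m and contact force between the fingers and foot_c above 0.5 N))), for 0.1 s.
4. then the tag of the softest foot is pushed fully down (within 4 mm) (((value of joint pad_a between 0.0008 and 0.002 m and value of joint tag_a above 0.016 m and contact force between the fingers and foot_a above 0.5 N) or (value of joint pad_b between 0.0008 and 0.002 m and value of joint tag_b above 0.016 m and contact force between the fingers and foot_b above 0.5 N) or (value of joint pad_c between 0.0008 and 0.002 m and value of joint tag_c above 0.016 m and contact force between the fingers and foot_c above 0.5 N))), for 0.1 s.
At the end, for the whole second after the job is handed in: The softest foot (the only one whose free pad sags over 0.8 mm by its own weight) has its tag within 4 mm of fully down; the other tags are less than 6 mm down; all pads are up; the feet stand flat and at rest, and they and all other things are within 30 mm of where they were (((value of joint pad_a between 0.0008 and 0.002 m and value of joint tag_a above 0.016 m and value of joint each of tag_b, tag_c below 0.006 m) or (value of joint pad_b between 0.0008 and 0.002 m and value of joint tag_b above 0.016 m and value of joint each of tag_a, tag_c below 0.006 m) or (value of joint pad_c between 0.0008 and 0.002 m and value of joint tag_c above 0.016 m and value of joint each of tag_a, tag_b below 0.006 m)) and value of joint each of pad_a, pad_b, pad_c below 0.002 m and distance of each of foot_a, foot_b, foot_c, nut, drift, hammer, wrench, horseshoe, grease, mug from where it was at the start of the episode below 0.03 m and angle between each of foot_a, foot_b, foot_c's own z axis and vertical below 0.08 rad and linear speed of each of foot_a, foot_b, foot_c below 0.02 m/s); the robot touches nothing.
It fails at once if the tag of a foot that is not the softest is pushed 6 mm down or more ((value of joint tag_a above 0.006 m and value of joint pad_a below 0.0008 m) or (value of joint tag_b above 0.006 m and value of joint pad_b below 0.0008 m) or (value of joint tag_c above 0.006 m and value of joint pad_c below 0.0008 m)).
It fails at once if a foot is lifted (12 mm), tipped (0.2 rad) or shoved (30 mm) (z of any of foot_a, foot_b, foot_c in the frame of mat above 0.016 m or angle between any of foot_a, foot_b, foot_c's own z axis and vertical above 0.2 rad or distance of any of foot_a, foot_b, foot_c from where it was at the start of the episode above 0.03 m).
It fails at once if another thing on the bench is lifted or moved by more than 30 mm (distance of any of nut, drift, hammer, wrench, horseshoe, grease, mug from where it was at the start of the episode above 0.03 m).
It also fails if it takes over 42 s, if anything falls off the work surface, if the arm or the gripper's body presses on something with over 40 N, if the wrist force passes 120 N, or if a joint passes its speed limit or range.

## Working session

There is one attempt and no reset: what is moved stays moved. The work goes in short steps, Python scripts to look and compute and a tool call to move; the robot and the scene stay as the last step left them, time stands still between calls to the robot, and variables do not carry over. Pictures are saved under pics/ and viewed, and the job is handed in when it is done.

Besides the shell and the picture viewer there is one more tool, called after "Request:" as name(argument=value, ...) on one line, values as JSON. drive_tool: Moves the arm, as the interface text tells. Its arguments: {"type":"object","properties":{"commands":{"type":"string"},"newtons":{"type":"number"}},"required":["commands"]}

```bash
mkdir -p pics
python3 - <<'E'
from station import ctrl
import cv2,numpy as np
o=ctrl.get_obs()
for k,v in o.items(): print(k,np.round(v,4))
print(ctrl.grip_point_offset)
for n in("top","side"):
    im,d=ctrl.get_image(n); cv2.imwrite(f"pics/{n}0.png",im); np.savez(f"{n}0.npz",im=im,d=d,**ctrl.camera_info(n))
    ci=ctrl.camera_info(n);print(n,ci["K"],ci["T"])
E
```

```text
t 0.0
q [ 0.982   0.0534  1.6143  0.      1.476  -0.119 ]
dq [ 0.0006 -0.0003 -0.0005  0.0008 -0.0003  0.0009]
effort [-0.00000e+00 -3.93682e+01 -3.70181e+01 -1.00000e-04  6.90000e-03
  0.00000e+00]
tool_pos [0.2826 0.5568 0.23  ]
tool_rot [ 0.3668  1.54   -0.37  ]
contact_force [-0.5937 -0.3352 -0.0363]
wrist_torque [ 0.0269 -0.0225 -0.0201]
opening 0.0855
0.0187
top [[383.48277141   0.         279.4151807 ]
 [  0.         383.48277141 209.96037736]
 [  0.           0.           1.        ]] [[ 0.01832776 -0.9990204   0.04027809  0.47608068]
 [-0.99973009 -0.01888628 -0.01353013 -0.06226728]
 [ 0.01427758 -0.04001924 -0.9990969   1.32775322]
 [ 0.          0.          0.          1.        ]]
side [[484.02959097   0.         282.38020131]
 [  0.         484.02959097 209.9519096 ]
 [  0.           0.           1.        ]] [[ 0.80029844 -0.42279622  0.42516556 -0.04995758]
 [-0.59939353 -0.58280777  0.54869163 -0.83332277]
 [ 0.01580505 -0.69395854 -0.71984147  1.0798089 ]
 [ 0.          0.          0.          1.        ]]
```

View pics/top0.png

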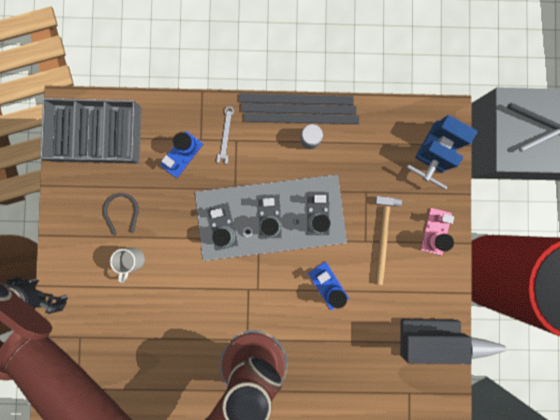

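View pics/side0.png

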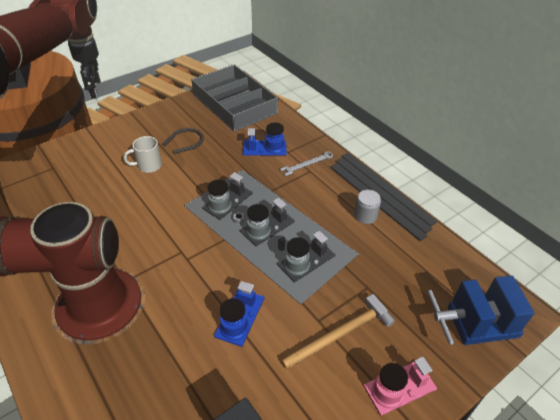

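Run:
```python
import cv2
a=cv2.imread("pics/top0.png")[170:270,185:355]; cv2.imwrite("pics/tc.png",cv2.resize(a,None,fx=4.7,fy=4.7,interpolation=2))
a=cv2.imread("pics/side0.png")[160:300,180:360]; cv2.imwrite("pics/sc.png",cv2.resize(a,None,fx=4.2,fy=4.2,interpolation=2))
```

```text
(no output)
```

View pics/tc.png

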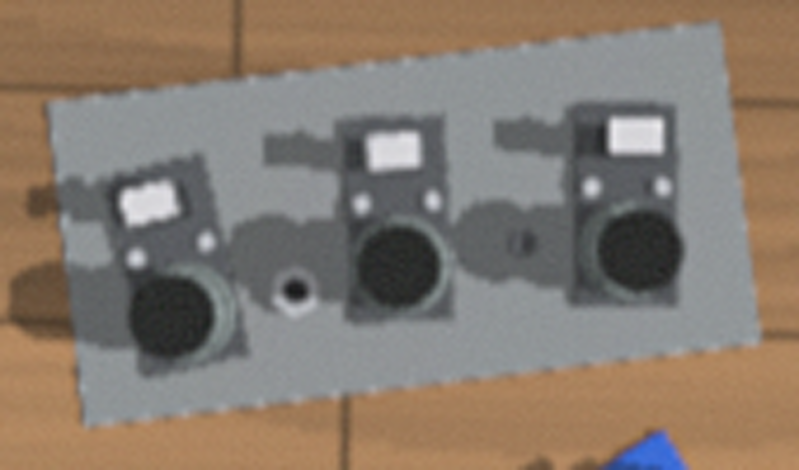

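View pics/sc.png

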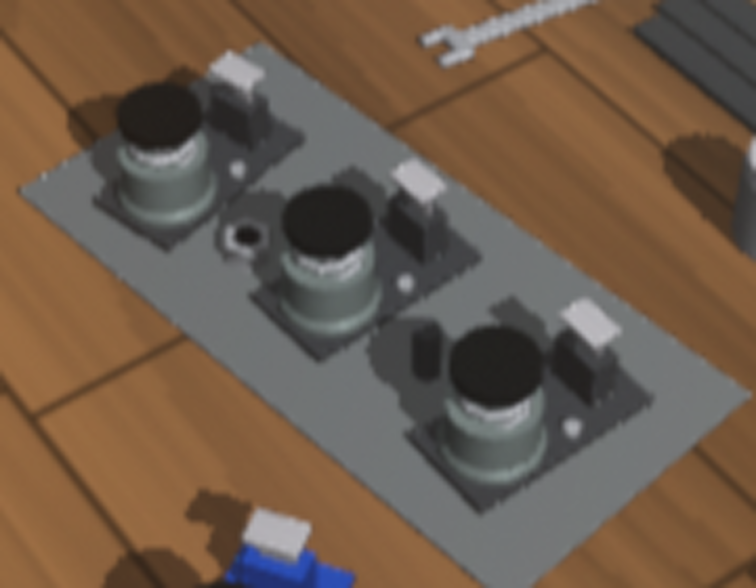

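```bash
cat > h.py <<'E'
import numpy as np
def P(ci): return ci["K"]@np.linalg.inv(ci["T"])[:3]
def tri(views):
    A=[]
    for ci,(u,v) in views:
        p=P(ci); A+= [(u*p[2]-p[0])/ci["K"][0,0],(v*p[2]-p[1])/ci["K"][0,0]]
    A=np.array(A); x=np.linalg.lstsq(A[:,:3],-A[:,3],rcond=None)[0]
    e=[np.round((lambda q:q[:2]/q[2])(P(ci)@np.r_[x,1])-uv,1) for ci,uv in views]
    return x,e
def dep(ci,d,u,v):
    z=np.median(d[int(v)-1:int(v)+3,int(u)-1:int(u)+3]); 
    return (ci["T"]@np.r_[np.linalg.inv(ci["K"])@[u,v,1]*z,1])[:3]
E
python3 - <<'E'
from h import *
t=dict(np.load("top0.npz"));s=dict(np.load("side0.npz"))
T=dict(padL=((221.6,237),(218.1,188.1)),padM=((269.7,226),(258.1,212.4)),padR=((321.2,223.2),(298.1,247.1)),
tagL=((216.7,212.8),(236.7,177.1)),tagM=((268.6,201.9),(279.5,202.9)),tagR=((320.3,198.7),(320.5,236.7)))
R={}
for k,(a,b) in T.items():
    x,e=tri([(t,a),(s,b)]);R[k]=x
    print(k,x.round(4),[list(i) for i in e],"dep",dep(t,t["d"],*a).round(4),dep(s,s["d"],*b).round(4))
for c in "LMR":
    v=R["tag"+c]-R["pad"+c]; print(c,np.linalg.norm(v[:2]),np.degrees(np.arctan2(v[1],v[0])))
for n,px in dict(mat=(300,240),nut=(247.5,232)).items(): print(n,dep(t,t["d"],*px))
E
```

```text
padL [0.4352 0.1055 0.0891] [[np.float64(-0.1), np.float64(0.1)], [np.float64(0.1), np.float64(0.0)]] dep [0.4356 0.1047 0.0937] [0.4299 0.0961 0.0992]
padM [ 0.473  -0.0482  0.0919] [[np.float64(-0.1), np.float64(0.2)], [np.float64(0.3), np.float64(-0.0)]] dep [ 0.4737 -0.0487  0.096 ] [ 0.4681 -0.0542  0.1   ]
padR [ 0.4854 -0.2143  0.0925] [[np.float64(-0.1), np.float64(0.1)], [np.float64(0.1), np.float64(-0.0)]] dep [ 0.4857 -0.2141  0.0955] [ 0.4806 -0.2194  0.1008]
tagL [0.5129 0.125  0.0774] [[np.float64(-0.1), np.float64(0.1)], [np.float64(0.2), np.float64(0.0)]] dep [0.5134 0.1251 0.0753] [0.5101 0.1213 0.0817]
tagM [ 0.5517 -0.0432  0.0793] [[np.float64(-0.1), np.float64(0.1)], [np.float64(0.2), np.float64(-0.0)]] dep [ 0.5522 -0.0434  0.0761] [ 0.5495 -0.0452  0.0822]
tagR [ 0.5657 -0.2121  0.0776] [[np.float64(-0.0), np.float64(0.1)], [np.float64(0.1), np.float64(-0.0)]] dep [ 0.566  -0.2125  0.0755] [ 0.5647 -0.2128  0.0788]
L 0.08018707349268651 14.076550160874634
M 0.07882573515598384 3.683175788366904
R 0.08027180428071647 1.5625030661652508
mat [ 0.42715241 -0.15309249  0.00325298]
nut [0.45177079 0.02707065 0.02182774]
```

```bash
cat > mv.py <<'E'
import numpy as np,sys
from station import ctrl
from scipy.spatial.transform import Rotation as Ro
o=ctrl.get_obs();R=Ro.from_rotvec(o["tool_rot"]).as_matrix();p=np.array(o["tool_pos"])
print("t",round(o["t"],3),"p",p.round(4),"F",np.round(o["contact_force"],2),"op",round(o["opening"],4))
print(R.round(4))
for a in sys.argv[1:]:
    g=np.array(eval(a)); print(a,(R.T@(g-p)/.04).round(3))
E
python3 mv.py .435,.1055,.2 .435,.1055,.12
```

```text
t 0.1 p [0.2826 0.5568 0.2302] F [-0.07  0.59 -0.08] op 0.0853
[[-1.000e-03  4.527e-01  8.916e-01]
 [-1.500e-03  8.916e-01 -4.527e-01]
 [-1.000e+00 -1.800e-03 -2.000e-04]]
.435,.1055,.2 [ 0.768 -8.334  8.505]
.435,.1055,.12 [ 2.768 -8.331  8.505]
```

Request:
drive_tool(commands="1 0.77 -8.33 8.5 -6;1 0.77 -8.33 8.5 -6;1 0.77 -8.33 8.5 -6;1 0.77 -8.33 8.5 -6;1 0.77 -8.33 8.5 -6;1 0.77 -8.33 8.5 -6;1 0.77 -8.33 8.5 -6;1 0.77 -8.33 8.5 -6", newtons=40)

```text
t: 0.77
tool_pos: [0.3877, 0.2447, 0.2095]
tool_rot: [-0.043, 1.571, 0.043]
contact_force: [1.3, -0.2, -0.6]
opening: -0.0002
```

```bash
python3 mv.py .435,.1055,.2 .435,.1055,.12
```

```text
t 0.767 p [0.3877 0.2447 0.2095] F [ 1.28 -0.22 -0.58] op -0.0002
[[-3.000e-04 -5.440e-02  9.985e-01]
 [-2.000e-04  9.985e-01  5.440e-02]
 [-1.000e+00 -2.000e-04 -3.000e-04]]
.435,.1055,.2 [ 0.239 -3.54   0.991]
.435,.1055,.12 [ 2.239 -3.539  0.991]
```

Request:
drive_tool(commands="1 1.7 -3.3 0.85 0;1 1.7 -3.3 0.85 0;1 1.7 -3.3 0.85 0;1 1.7 -3.3 0.85 0;1 1.7 -3.3 0.85 0;1 1.7 -3.3 0.85 0;1 1.7 -3.3 0.85 0;1 1.7 -3.3 0.85 0")

```text
t: 1.43
tool_pos: [0.4292, 0.1175, 0.1428]
tool_rot: [-0.043, 1.569, 0.044]
contact_force: [-0.5, 0.2, -0.7]
opening: 0.0004
```

```bash
python3 mv.py .435,.1055,.12 .435,.1055,.098
python3 - <<'E'
from station import ctrl
import cv2,numpy as np
for n in("top","wrist"):
    im,d=ctrl.get_image(n); cv2.imwrite(f"pics/{n}1.png",im)
E
```

```text
t 1.433 p [0.4292 0.1175 0.1428] F [-0.54  0.23 -0.65] op 0.0004
[[ 1.100e-03 -5.510e-02  9.985e-01]
 [ 4.000e-04  9.985e-01  5.510e-02]
 [-1.000e+00  3.000e-04  1.100e-03]]
.435,.1055,.12 [ 0.571 -0.308  0.128]
.435,.1055,.098 [ 1.121 -0.308  0.127]
```

View pics/wrist1.png

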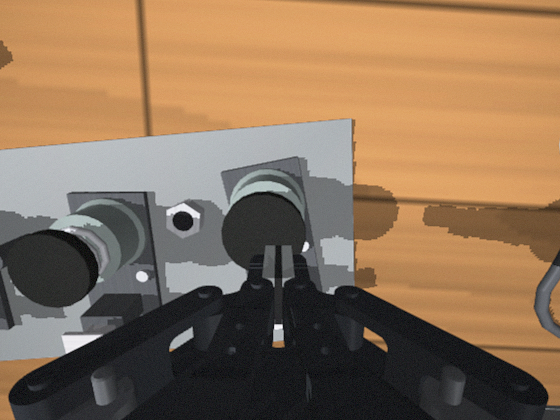

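Request:
drive_tool(commands="1 0.8 -0.3 0.12 0;1 0.8 -0.3 0.12 0;1 0.8 -0.3 0.12 0;1 0.8 -0.3 0.12 0;1 0.8 -0.3 0.12 0;1 0.8 -0.3 0.12 0")

```text
t: 2.03
tool_pos: [0.4352, 0.1054, 0.1116]
tool_rot: [-0.043, 1.568, 0.043]
contact_force: [0.2, 0.6, -0.9]
opening: 0.0
```

Request:
drive_tool(commands="1 0 0 0 0;1 0 0 0 0;1 0 0 0 0")

```text
t: 2.28
tool_pos: [0.4346, 0.105, 0.1105]
tool_rot: [-0.042, 1.57, 0.042]
contact_force: [-0.1, 0.3, -0.7]
opening: 0.0
```

```bash
python3 mv.py .435,.1055,.1 .435,.1055,.088
```

```text
t 2.283 p [0.4346 0.105  0.1105] F [-0.07  0.33 -0.73] op 0.0
[[ 6.000e-04 -5.390e-02  9.985e-01]
 [ 1.000e-04  9.985e-01  5.390e-02]
 [-1.000e+00  1.000e-04  7.000e-04]]
.435,.1055,.1 [0.263 0.011 0.011]
.435,.1055,.088 [0.563 0.011 0.01 ]
```

Request:
drive_tool(commands="1 0.2 0 0 0;1 0.4 0 0 0;1 0.5 0 0 0;1 0.5 0 0 0;1 0.5 0 0 0;1 0.5 0 0 0")

```text
t: 2.78
tool_pos: [0.4341, 0.1049, 0.09]
tool_rot: [-0.042, 1.572, 0.042]
contact_force: [0.0, 0.3, 1.1]
opening: -0.0002
```

Request:
drive_tool(commands="1 0.06 0 0 0;1 0.13 0 0 0;1 0.13 0 0 0;1 0.13 0 0 0")

```text
t: 3.12
tool_pos: [0.4346, 0.105, 0.0851]
tool_rot: [-0.042, 1.57, 0.042]
contact_force: [-0.0, 0.8, 1.7]
opening: -0.0
```

Request:
drive_tool(commands="1 0.06 0 0 0;1 0.13 0 0 0;1 0.13 0 0 0;1 0.13 0 0 0")

```text
t: 3.45
tool_pos: [0.4347, 0.105, 0.0799]
tool_rot: [-0.042, 1.57, 0.042]
contact_force: [-0.5, 0.6, 4.0]
opening: -0.0
```

Request:
drive_tool(commands="1 0 0 0 0;1 0 0 0 0")

```text
t: 3.62
tool_pos: [0.4347, 0.105, 0.08]
tool_rot: [-0.042, 1.57, 0.042]
contact_force: [0.6, 0.1, 3.7]
opening: 0.0001
```

Request:
drive_tool(commands="1 0 0 0 0;1 0 0 0 0")

```text
t: 3.78
tool_pos: [0.4347, 0.1049, 0.0799]
tool_rot: [-0.042, 1.57, 0.042]
contact_force: [0.6, 0.1, 3.3]
opening: -0.0003
```

Request:
drive_tool(commands="1 -0.2 0 0 0;1 -0.6 0 0 0;1 -0.9 0 0 0;1 -0.9 0 0 0;1 -0.9 0 0 0;1 -0.9 0 0 0")

```text
t: 4.28
tool_pos: [0.4339, 0.1049, 0.1151]
tool_rot: [-0.042, 1.571, 0.042]
contact_force: [-0.4, -0.3, -1.7]
opening: 0.0003
```

```bash
python3 mv.py .473,-.0482,.12
```

```text
t 4.283 p [0.4339 0.1049 0.1151] F [-0.4  -0.28 -1.74] op 0.0003
[[-1.000e-03 -5.380e-02  9.986e-01]
 [-1.000e-04  9.986e-01  5.380e-02]
 [-1.000e+00 -0.000e+00 -1.000e-03]]
.473,-.0482,.12 [-0.123 -3.874  0.771]
```

Request:
drive_tool(commands="1 -0.12 -3.87 0.77 0;1 -0.12 -3.87 0.77 0;1 -0.12 -3.87 0.77 0;1 -0.12 -3.87 0.77 0;1 -0.12 -3.87 0.77 0;1 -0.12 -3.87 0.77 0;1 -0.12 -3.87 0.77 0;1 -0.12 -3.87 0.77 0")

```text
t: 4.95
tool_pos: [0.4727, -0.047, 0.1196]
tool_rot: [-0.043, 1.572, 0.044]
contact_force: [-0.4, 0.4, -0.9]
opening: 0.0001
```

```bash
python3 mv.py .473,-.0482,.0975
```

```text
t 4.95 p [ 0.4727 -0.047   0.1196] F [-0.43  0.38 -0.93] op 0.0001
[[-1.700e-03 -5.490e-02  9.985e-01]
 [ 7.000e-04  9.985e-01  5.490e-02]
 [-1.000e+00  8.000e-04 -1.700e-03]]
.473,-.0482,.0975 [ 0.552 -0.032  0.007]
```

Same heights on the middle foot: 0.09, 0.085, 0.08.

Request:
drive_tool(commands="1 0.3 0 0 0;1 0.55 0 0 0;1 0.74 0 0 0;1 0.74 0 0 0;1 0.74 0 0 0;1 0.74 0 0 0")

```text
t: 5.45
tool_pos: [0.4732, -0.0476, 0.091]
tool_rot: [-0.042, 1.571, 0.043]
contact_force: [-1.0, 1.0, 2.4]
opening: -0.0002
```

Request:
drive_tool(commands="1 0.06 0 0 0;1 0.13 0 0 0;1 0.13 0 0 0;1 0.13 0 0 0")

```text
t: 5.78
tool_pos: [0.4737, -0.0479, 0.0861]
tool_rot: [-0.042, 1.57, 0.042]
contact_force: [-1.6, 2.8, 5.5]
opening: -0.0001
```

Request:
drive_tool(commands="1 0.06 0 0 0;1 0.13 0 0 0;1 0.13 0 0 0;1 0.13 0 0 0")

```text
t: 6.12
tool_pos: [0.4738, -0.048, 0.0815]
tool_rot: [-0.042, 1.57, 0.042]
contact_force: [-3.0, 2.0, 8.0]
opening: -0.0002
```

Request:
drive_tool(commands="1 0 0 0 0;1 0 0 0 0")

```text
t: 6.28
tool_pos: [0.4738, -0.048, 0.0815]
tool_rot: [-0.042, 1.57, 0.042]
contact_force: [-3.1, 2.3, 8.7]
opening: 0.0002
```

Request:
drive_tool(commands="1 -0.2 0 0 0;1 -0.6 0 0 0;1 -1 0 0 0;1 -1 0 0 0;1 -1 0 0 0;1 -1 0 0 0")

```text
t: 6.78
tool_pos: [0.4729, -0.048, 0.1193]
tool_rot: [-0.042, 1.572, 0.042]
contact_force: [-0.3, -0.1, -0.5]
opening: -0.0005
```

```bash
python3 mv.py .4854,-.2143,.12
```

```text
t 6.783 p [ 0.4729 -0.048   0.1193] F [-0.35 -0.05 -0.47] op -0.0005
[[-1.300e-03 -5.360e-02  9.986e-01]
 [ 1.000e-04  9.986e-01  5.360e-02]
 [-1.000e+00  1.000e-04 -1.200e-03]]
.4854,-.2143,.12 [-0.018 -4.168  0.089]
```

Request:
drive_tool(commands="1 -0.02 -4.17 0.09 0;1 -0.02 -4.17 0.09 0;1 -0.02 -4.17 0.09 0;1 -0.02 -4.17 0.09 0;1 -0.02 -4.17 0.09 0;1 -0.02 -4.17 0.09 0;1 -0.02 -4.17 0.09 0;1 -0.02 -4.17 0.09 0")

```text
t: 7.45
tool_pos: [0.4854, -0.2131, 0.1201]
tool_rot: [-0.042, 1.572, 0.044]
contact_force: [1.0, -0.1, 0.8]
opening: -0.0002
```

Request:
drive_tool(commands="1 0.3 0 0 0;1 0.55 0 0 0;1 0.74 0 0 0;1 0.74 0 0 0;1 0.74 0 0 0;1 0.74 0 0 0")

```text
t: 7.95
tool_pos: [0.4858, -0.2132, 0.0917]
tool_rot: [-0.041, 1.572, 0.044]
contact_force: [-1.5, 3.3, 5.0]
opening: 0.0005
```

Request:
drive_tool(commands="1 0.06 0 0 0;1 0.13 0 0 0;1 0.13 0 0 0;1 0.13 0 0 0")

```text
t: 8.28
tool_pos: [0.4861, -0.2134, 0.0875]
tool_rot: [-0.041, 1.571, 0.044]
contact_force: [-4.3, 3.5, 9.2]
opening: 0.0
```

Request:
drive_tool(commands="1 0 0 0 0;1 0 0 0 0")

```text
t: 8.45
tool_pos: [0.486, -0.2134, 0.0875]
tool_rot: [-0.041, 1.571, 0.044]
contact_force: [-3.3, 4.4, 10.1]
opening: 0.0002
```

Request:
drive_tool(commands="1 -0.2 0 0 0;1 -0.6 0 0 0;1 -1 0 0 0;1 -1 0 0 0;1 -1 0 0 0;1 -1 0 0 0")

```text
t: 8.95
tool_pos: [0.4855, -0.2139, 0.1253]
tool_rot: [-0.042, 1.572, 0.043]
contact_force: [-0.1, 0.4, 0.4]
opening: -0.0001
```

```bash
python3 mv.py .5129,.125,.135  .4352,.1055,.13
python3 - <<'E'
from station import ctrl
import cv2,numpy as np
for n in("top","side"):
    im,d=ctrl.get_image(n); cv2.imwrite(f"pics/{n}2.png",im); np.savez(f"{n}2.npz",im=im,d=d,**ctrl.camera_info(n))
a=cv2.imread("pics/top2.png")[170:270,185:355]; cv2.imwrite("pics/tc2.png",cv2.resize(a,None,fx=4.7,fy=4.7,interpolation=2))
a=cv2.imread("pics/side2.png")[160:300,180:360]; cv2.imwrite("pics/sc2.png",cv2.resize(a,None,fx=4.2,fy=4.2,interpolation=2))
E
```

```text
t 8.95 p [ 0.4855 -0.2139  0.1253] F [-0.12  0.38  0.42] op -0.0001
[[-1.500e-03 -5.400e-02  9.985e-01]
 [ 8.000e-04  9.985e-01  5.400e-02]
 [-1.000e+00  8.000e-04 -1.400e-03]]
.5129,.125,.135 [-0.237  8.423  1.142]
.4352,.1055,.13 [-0.11   8.041 -0.824]
```

View pics/tc2.png

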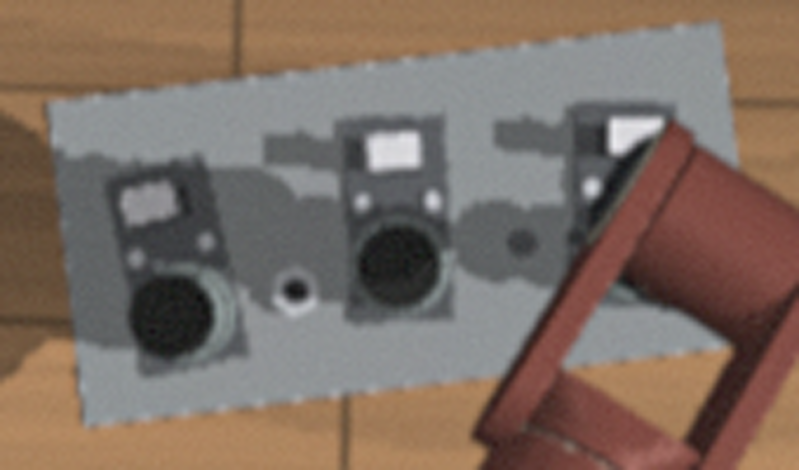

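View pics/sc2.png

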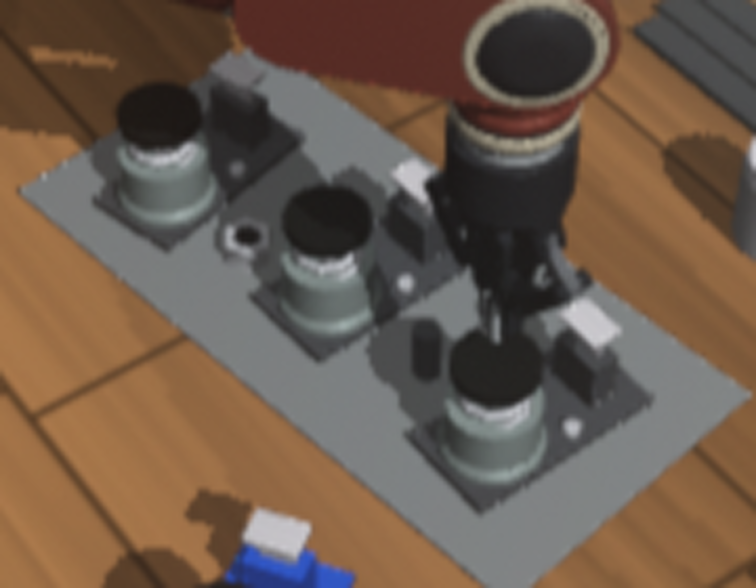

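Feet are unmoved. At about 0.087 m height the pads read about 1.5 N (left), 5 N (middle) and 10 N (right), so the left foot is the softest. Next I go to its tag.

Request:
drive_tool(commands="1 -0.24 8.42 1.14 -2;1 -0.24 8.42 1.14 -2;1 -0.24 8.42 1.14 -2;1 -0.24 8.42 1.14 -2;1 -0.24 8.42 1.14 -2;1 -0.24 8.42 1.14 -2;1 -0.24 8.42 1.14 -2;1 -0.24 8.42 1.14 -2")

```text
t: 9.72
tool_pos: [0.512, 0.1197, 0.1349]
tool_rot: [-0.179, 1.565, 0.179]
contact_force: [1.0, 0.2, 1.1]
opening: 0.0003
```

Request:
drive_tool(commands="1 0 0 0 0;1 0 0 0 0;1 0 0 0 0;1 0 0 0 0")

```text
t: 10.05
tool_pos: [0.5125, 0.1167, 0.1351]
tool_rot: [-0.178, 1.565, 0.178]
contact_force: [0.7, -0.3, -0.8]
opening: 0.0001
```

```bash
python3 mv.py .513,.125,.09 .513,.125,.058
```

```text
t 10.05 p [0.5125 0.1167 0.1351] F [ 0.68 -0.3  -0.79] op 0.0001
[[-1.400e-03 -2.250e-01  9.744e-01]
 [-5.000e-04  9.744e-01  2.250e-01]
 [-1.000e+00 -2.000e-04 -1.500e-03]]
.513,.125,.09 [1.128 0.2   0.06 ]
.513,.125,.058 [1.928 0.2   0.061]
```

Request:
drive_tool(commands="1 0 0.2 0.06 0;1 0.3 0.2 0.06 0;1 0.7 0.2 0.06 0;1 1 0.2 0.06 0;1 1 0.2 0.06 0;1 1 0.2 0.06 0;1 1 0.2 0.06 0")

```text
t: 10.63
tool_pos: [0.5137, 0.1259, 0.0961]
tool_rot: [-0.179, 1.563, 0.179]
contact_force: [-0.3, -0.3, 0.4]
opening: -0.0001
```

```bash
python3 mv.py .513,.125,.078 .513,.125,.058
python3 - <<'E'
from station import ctrl
import cv2
for n in("side","wrist"):
    im,d=ctrl.get_image(n); cv2.imwrite(f"pics/{n}3.png",im)
a=cv2.imread("pics/side3.png")[120:260,160:340]; b=cv2.resize(a,None,fx=3.3,fy=3.3,interpolation=2); cv2.imwrite("pics/sc3.png",b)
E
```

```text
t 10.633 p [0.5137 0.1259 0.0961] F [-0.27 -0.32  0.37] op -0.0001
[[ 2.000e-04 -2.259e-01  9.741e-01]
 [ 0.000e+00  9.741e-01  2.259e-01]
 [-1.000e+00 -0.000e+00  2.000e-04]]
.513,.125,.078 [ 0.452 -0.018 -0.022]
.513,.125,.058 [ 0.952 -0.018 -0.023]
```

View pics/sc3.png

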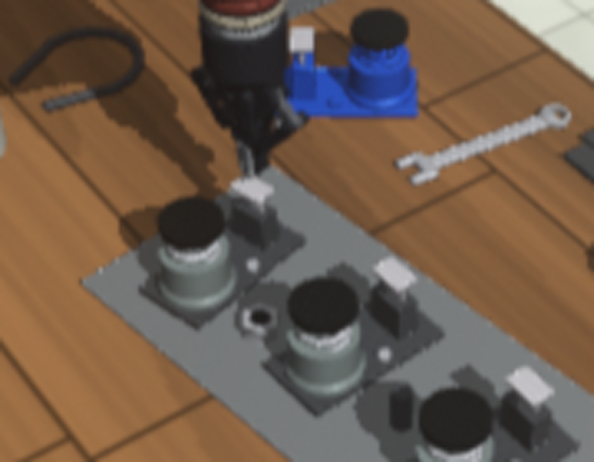

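View pics/wrist3.png

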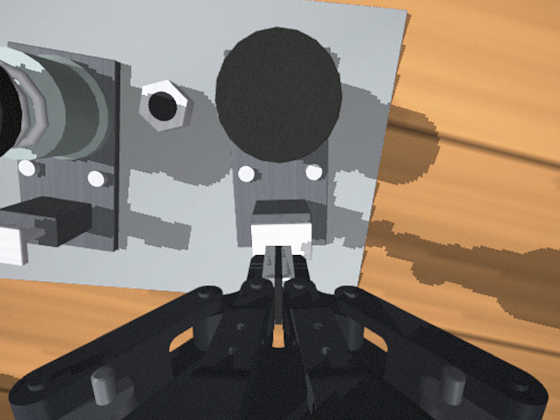

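Request:
drive_tool(commands="1 0.2 0 0 0;1 0.4 0 0 0;1 0.55 0 0 0;1 0.7 0 0 0;1 0.8 0 0 0;1 0.88 0 0 0;1 0.95 0 0 0;1 0.95 0 0 0")

```text
t: 11.4
tool_pos: [0.5137, 0.1261, 0.059]
tool_rot: [-0.179, 1.564, 0.179]
contact_force: [-3.3, -1.0, 8.9]
opening: 0.0005
```

Request:
drive_tool(commands="1 0 0 0 0;1 0.04 0 0 0;1 0.04 0 0 0;1 0.04 0 0 0")

```text
t: 11.73
tool_pos: [0.5139, 0.1261, 0.0589]
tool_rot: [-0.18, 1.564, 0.179]
contact_force: [-7.1, -1.2, 15.9]
opening: 0.0
```

At its stop (z 0.059, with the force rising). I back off straight up.

Request:
drive_tool(commands="1 -0.1 0 0 0;1 -0.6 0 0 0;1 -1.5 0 0 0;1 -2.5 0 0 0;1 -3 0 0 0;1 -3 0 0 0;1 -3 0 0 0")

```text
t: 12.32
tool_pos: [0.5141, 0.1262, 0.1775]
tool_rot: [-0.179, 1.561, 0.179]
contact_force: [0.9, 0.5, -0.1]
opening: 0.0001
```

Run:
```python
from station import ctrl
from h import *
import cv2
o=ctrl.get_obs();print(o["t"],o["tool_pos"],o["contact_force"])
for n in("side","wrist"):
    im,d=ctrl.get_image(n); cv2.imwrite(f"pics/{n}4.png",im);ci=ctrl.camera_info(n);np.savez(f"{n}4.npz",d=d,**ci)
a=cv2.imread("pics/side4.png")[120:300,160:360]; cv2.imwrite("pics/sc4.png",cv2.resize(a,None,fx=3.3,fy=3.3,interpolation=2))
```

```text
12.3167 [0.5141141  0.12616206 0.17753562] [ 0.92912654  0.5429309  -0.13416577]
```

View pics/sc4.png

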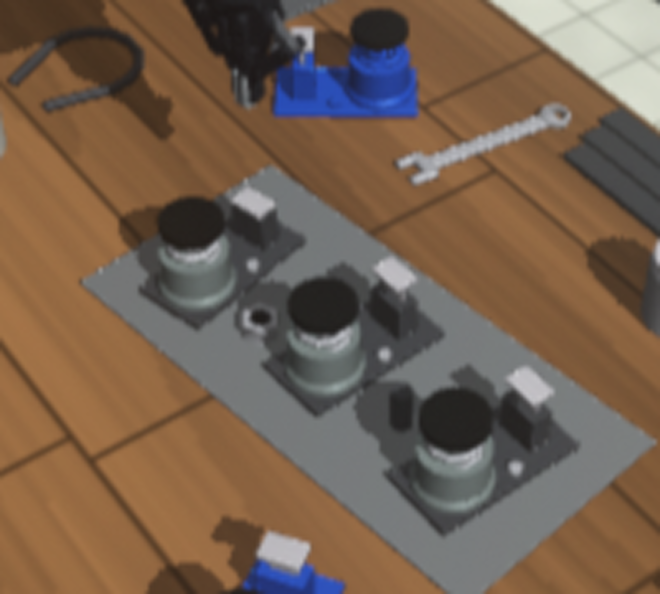

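View pics/wrist4.png

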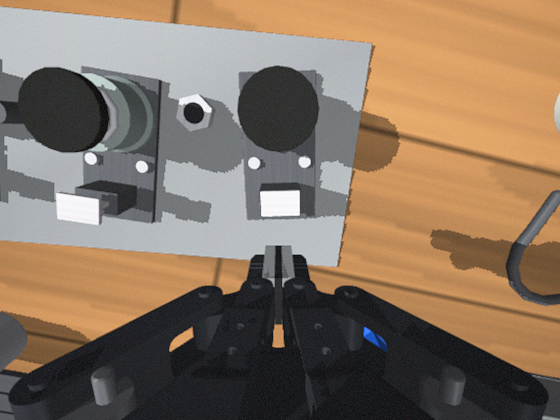

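Run:
```python
from h import *
from station import ctrl
for n in ("side0","side4"):
    s=dict(np.load(n+".npz"))
    for k,px in dict(tagL=(236.7,177.1) if n=="side0" else (236.7,182.3),tagM=(279.5,202.9),tagR=(320.5,236.7),padL=(218,188),padM=(258,212),padR=(298,247)).items(): print(n,k,dep(s,s["d"],*px).round(4))
s=dict(np.load("wrist4.npz"));print("wrist tagL",dep(s,s["d"],280,202).round(4),"tagM",dep(s,s["d"],78,208).round(4))
ctrl.finish_job()
```

```text
side0 tagL [0.5101 0.1213 0.0817]
side0 tagM [ 0.5495 -0.0452  0.0822]
side0 tagR [ 0.5647 -0.2128  0.0788]
side0 padL [0.4298 0.0965 0.0994]
side0 padM [ 0.4684 -0.0534  0.1008]
side0 padR [ 0.4805 -0.2191  0.101 ]
side4 tagL [0.508  0.1199 0.0622]
side4 tagM [ 0.5505 -0.044   0.0806]
side4 tagR [ 0.565  -0.2125  0.0784]
side4 padL [0.4302 0.0972 0.0987]
side4 padM [ 0.4687 -0.0529  0.1002]
side4 padR [ 0.4813 -0.2182  0.0996]
wrist tagL [0.5102 0.1267 0.0572] tagM [ 0.5495 -0.042   0.0766]
the job is handed in; nothing more can be done
```

I pressed the three pads from left to right. The left foot was clearly the softest, so I pushed its tag down to the stop, backed straight off, and handed the job in at about 12 s of the 42 s allowed. `finish_job` gave no verdict.

| Foot | Upward force reading on the fingers (± about 0.7 N) | Height of the fingertips when pressing |
|---|---|---|
| Left | 1.7 N | 0.085 m |
| Middle | 5.5 N | 0.086 m |
| Right | 9–10 N | 0.0875 m |

- **Left tag:** the fingers stopped at 0.059 m with the force rising to 16 N. Afterwards the tag top measured 0.057 m in the wrist camera and 0.062 m in the side camera. It was 0.077–0.082 m before, and fully down should be 0.059 m.
- **Other tags and pads:** the middle and right tags are unchanged within about 2 mm. All three pads are back up, within about 1.5 mm of their earlier readings.
- **Everything else:** the feet, nut and pin stand where they were in the last pictures. I did not measure the hammer, wrench, can, mug or horseshoe again, but the arm never came near them at their height.
- **Disagreement:** the side camera reads about 3–5 mm higher than the other views throughout, so I relied on its before-and-after changes only.

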